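# Open the porch tool cupboard

## Task

Move the closed tin box that stands in front of the little cupboard to a place on the worktop where the opening door cannot reach it, standing upright as before and let go. Then pull the cupboard door open by its handle, reaching in at a slant under the hook rail, and swing it calmly all the way round to its stop and leave it there. Do not hit the tin with the door, do not let the door fly, and leave the lockring tool, the tire lever and the coaster where they are.

Things in the scene. Friction and masses are not known exactly. Their poses are not given: they have to be found in the camera images.
- cupboard: Plywood cupboard fixed on the worktop, 140 deep x 220 wide x 200 mm high, with the rail above its front. Origin: worktop level under the middle of the carcass front, in the plane just behind the door. Its x axis points into the cupboard (away from the robot), y to the left as the robot sees it, z up. Yaw varies up to about 11 deg.
- rail (a point): Middle of the fixed steel hook rail above the cupboard front: 12 mm thick, 220 mm long along the cupboard's y; at x = -72, z = 275 mm in the cupboard's frame, on a bar to the roof near each end. It keeps an upright gripper from the closed door's handle; one leaning 35 to 50 deg from vertical (fingers down and towards the cupboard) passes under it. A small key hangs near its left end.
- door (a joint): Door angle in rad: 0 closed, grows as the free (right) edge swings towards the robot and round to the left; hard, springy stop at 1.85. Plywood leaf 14 mm thick, 215 wide, from 5 to 197 mm above the worktop, 0.4 to 0.9 kg; about 1 N of friction, stays where it is left. A sprung ball catch holds it shut: it takes 5 to 10 N at the handle and lets go suddenly in the first 0.1 rad.
- door_hinge (a point): Upright hinge axis at worktop level, in the mid-plane of the leaf: x = -9, y = +110 mm in the cupboard's frame. Its axes turn with the door: -y runs along the leaf to its free edge, -x points out of the outer face (towards the robot when closed).
- pull: The door's handle: upright steel bar 10 mm thick, 110 mm high, 180 mm from the hinge axis along the leaf. Origin at the middle of the bar, 130 mm above the worktop; bar axis 45 mm in front of the leaf's mid-plane (33 mm free behind the bar); two stubs to the leaf, 45 mm above and below the middle. The bar can roll on its own axis, so its yaw means nothing.
- tin: Matte green tin box with a closed hinged lid (does not open here), loose, 82 long (its x) x 58 wide (its y) x 55 mm high, about 0.3 kg. Origin: centre of the underside. At the start it stands in the door's way, 140 to 170 mm before the cupboard front.
- lockring: Bystander: bright metal cassette lockring tool standing upright, 38 mm across at the foot, 60 mm high. Origin: centre of the underside.
- lever: Bystander: plastic tire lever lying flat, about 125 mm long (its x), 18 wide, 8 high. Origin on its underside.
- coaster: Bystander: square ceramic coaster lying flat, 95 x 95 x 8 mm. Origin: centre of the underside.
Not all that is in view belongs to the job. Several things look just like the tin: the one meant starts farthest from the robot's base.

How it is judged:
By the outcome, as a careful person would: the job done as asked, in the order asked, and still so for the second after the job is handed in, with the robot touching nothing.
It also fails if it takes over 72 s, if anything falls off the work surface, if the arm or the gripper's body presses on something with over 40 N, if the wrist force passes 120 N, or if a joint passes its speed limit or range.

## Robot

A 6-joint arm with a two-finger parallel gripper is mounted at the origin on the work surface. World frame = base frame: x ahead of the robot, y to its left, z up, the work surface at z = 0. Lengths are in m, angles in rad, forces in N, time in s.
With the tool pointing down it reaches from about 0.35 to 0.875 m from the base axis. Payload 15.5 kg.
Tool frame: the origin (TCP) lies between the finger pads; the fingertips stand 14 mm ahead of it and the grasp point (between the pads) lies 5 mm behind it; z points along the fingers, y is the line along which they close (so a half turn about z gives the same grasp; the last joint's range is limited). The gripper opens to 85 mm and grips with 20 to 120 N. Pads are 22 mm wide; open, the fingers measure 114 mm over their backs; the gripper's body (76 mm by 85 mm) begins 54 mm behind the grasp point. The pads swing forward as they close: fully open they stand 13 mm farther back than shut.
Start: joints at [1.204, 0.494, 1.345, -0, 1.302, -0.096], TCP at [0.168, 0.602, 0.245] pointing down, gripper open.
Joint ranges: [-2.91, 2.91], [-0.82, 2.16], [0.22, 2.67], [-1.22, 4.37], [0.12, 2.79], [-3.08, 3.08]. Speed limits (rad/s): [1.89, 1.89, 2.57, 3.01, 3.01, 3.01].

## Interface

Orientations are given as a 3x3 rotation matrix whose columns are the frame's x, y, z axes.
In Python, from station import monitor, viewer, order gives the robot as it stands. The module is installed in compiled form; this text tells all that it offers.
- The arm moves only by the shell command python3 -m crank 'ROWS'. ROWS is JSON, a list of rows, each an object of numbers: "x", "y", "z": the shift along the world's x, y, z in m; "ax", "ay", "az": the turn, a rotation vector about the world's x, y, z in rad; "grip": the opening in per cent of the stroke, from 0 (shut) to 100 (fully open). In form: [{"x": .., "y": .., "z": .., "ax": .., "ay": .., "az": .., "grip": ..}, ...]. A call has 1 to 12 rows; each row shifts and turns the commanded pose from where the row before left it; what a row does not reach is not made up. A row lasts 1/8 s, in which the tool goes at most 62.5 mm and 10.7 degrees, less where a joint would pass 70% of its speed; a pose out of reach is approached as far as the arm can. A call is refused whole if a number of a shift passes 0.0625 or a number of a turn 0.188, either way. A call with a gripper value outside its range is refused whole. The fingers move at their own pace and stop on an object; the grip force is fixed at half the most. Time passes only in rows, so rows that do not move let the fingers close. It gives the time, the measured TCP pose, the force, the opening and the grip force at its end, in the units of the state.
- monitor.get_state(): the state, without advancing time (a new reading comes with each control period).
- viewer.get_image(name): name is "scene" or "top" or "wrist"; returns a dict with "img" (480x640x3 uint8, red, green, blue), "fov_y" (degrees; the focal length in pixels is half the picture's height over the tangent of half this angle, whatever the lens; pixels are square), "cx", "cy" (the principal point, pixels), "rvec" (rotation vector, rad) and "tvec" (3), from world to camera coordinates, as OpenCV has them; the wrist camera has in their place "T_tool_cam" (4x4, takes a point from camera to tool coordinates, whose origin is the TCP and whose axes are the flange's). Camera axes: x right, y down, z forward; pixel columns grow to the right and rows downward; lengths in m; the calibration is good to about 2 mm. A picture is of the moment at which its call begins: read the wrist's pose just before it. There is no depth.
- order.finish_job(): hands the job in; it is judged then, once.
The state is a dict: "clock": time; "qpos": joint angles; "joint_velocities": joint speeds; "joint_efforts": joint torques, N m; "position": TCP position; "orientation": TCP orientation; "contact_force": force on the tool from outside, world axes, zero at the start; "torque": the same for the moment, N m; "opening": finger opening in m; "grasp_force": force on a finger pad.
Only numpy, scipy, OpenCV 4.12 (cv2) and the standard library are available. Lean on these libraries where they do the work, as an engineer would, in place of code of your own. Each camera call takes 0.05 s, during which the arm holds its last target. There are 200 camera calls.

## Working session

There is one attempt and no reset: what is moved stays moved. The work goes in short steps, Python scripts to look and compute and a shell command to move; the robot and the scene stay as the last step left them, time stands still between calls to the robot, and variables do not carry over. Pictures are saved under pics/ and viewed, at most 10 in all, crops included, and the job is handed in when it is done.

```bash
mkdir -p pics; cat > h.py <<'E'
import numpy as np, cv2
from station import monitor, viewer, order
def cam(name):
    s=monitor.get_state(); d=viewer.get_image(name)
    f=240/np.tan(np.radians(d["fov_y"])/2)
    K=np.array([[f,0,d["cx"]],[0,f,d["cy"]],[0,0,1.]])
    if "rvec" in d:
        R=cv2.Rodrigues(np.array(d["rvec"],float))[0]; t=np.array(d["tvec"],float).ravel()
    else:
        T=np.eye(4);T[:3,:3]=s["orientation"];T[:3,3]=s["position"]
        M=np.linalg.inv(T@np.array(d["T_tool_cam"])); R,t=M[:3,:3],M[:3,3]
    return d["img"],K,R,t
def save(name,fn):
    im,K,R,t=cam(name); cv2.imwrite(f"pics/{fn}.png",im[:,:,::-1]); np.savez(f"pics/{fn}.npz",K=K,R=R,t=t)
def load(fn):
    z=np.load(f"pics/{fn}.npz"); return z["K"],z["R"],z["t"]
def proj(fn,P):
    K,R,t=load(fn); p=(np.atleast_2d(P)@R.T+t)@K.T; return p[:,:2]/p[:,2:]
def onz(fn,uv,z):
    K,R,t=load(fn); c=-R.T@t; r=(R.T@np.linalg.inv(K)@np.c_[np.atleast_2d(uv),np.ones(len(np.atleast_2d(uv)))].T).T
    return c+r*((z-c[2])/r[:,2])[:,None]
def tri(f1,uv1,f2,uv2):
    P=[]
    for f in (f1,f2):
        K,R,t=load(f);P.append(K@np.c_[R,t])
    X=cv2.triangulatePoints(P[0],P[1],np.array(uv1,float).reshape(-1,2).T,np.array(uv2,float).reshape(-1,2).T)
    return (X[:3]/X[3]).T
E
python3 - <<'E'
from h import *
for n in("scene","top"):
    save(n,n+"0"); K,R,t=load(n+"0"); print(n,K[0,0],-R.T@t,R[2])
s=monitor.get_state();print(s["clock"],s["position"],s["orientation"],s["opening"])
E
```

```text
scene 441.55743339619625 [ 0.29109247 -0.34221804  0.80447507] [ 0.31704044  0.58063019 -0.74990262]
top 539.3557397596812 [0.31401497 0.13314321 1.2865188 ] [ 0.20998361  0.00170104 -0.97770343]
0.1 [0.16768    0.60174884 0.24474672] [[-9.63301198e-01  2.68422508e-01 -3.98963065e-04]
 [ 2.68422787e-01  9.63300609e-01 -1.06939087e-03]
 [ 9.72727839e-05 -1.13723628e-03 -9.99999349e-01]] 0.08554813799707027
```

View pics/scene0.png

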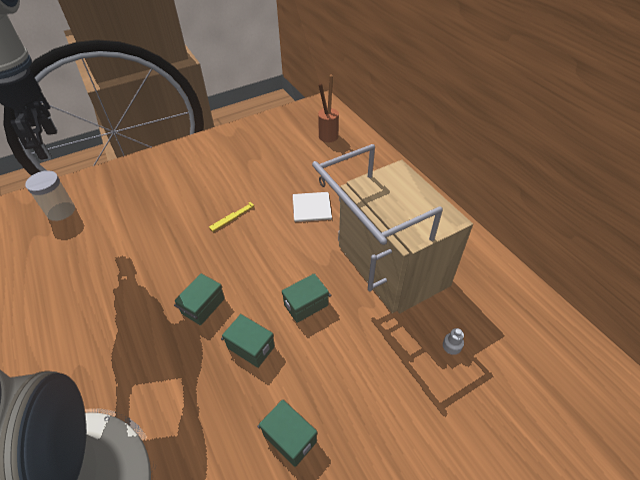

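View pics/top0.png

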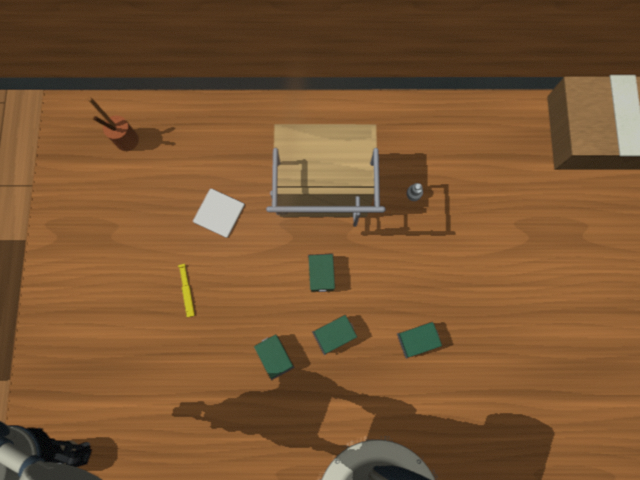

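Candidates for the tin: four green boxes, in top at (321,272), (335,335), (420,340), (273,357); in scene at (305,298), (249,340), (289,433), (200,298). The one farthest from the base (base at about (378,480) in top) is (321,272), in front of the cupboard. The bystanders in top are the lockring (416,191), coaster (219,213) and lever (187,291). I'll check the choice in a close crop.

```bash
python3 - <<'E'
from h import *
g=[(321,272),(335,335),(420,340),(273,357)]
P=onz("top0",g,.055);print(P.round(3),np.hypot(P[:,0],P[:,1]).round(3))
a=cv2.imread("pics/top0.png")[110:310,255:455];b=cv2.imread("pics/scene0.png")[140:340,270:480]
im=np.hstack([cv2.resize(a,(400,400),interpolation=2),cv2.resize(b,(400,381),interpolation=2)[:381].copy() if 0 else cv2.resize(b[:, :200],(400,400),interpolation=2)])
cv2.imwrite("pics/crop0.png",im)
E
```

```text
[[ 0.514  0.126  0.055]
 [ 0.37   0.095  0.055]
 [ 0.359 -0.096  0.055]
 [ 0.321  0.234  0.055]] [0.529 0.382 0.371 0.398]
```

View pics/crop0.png

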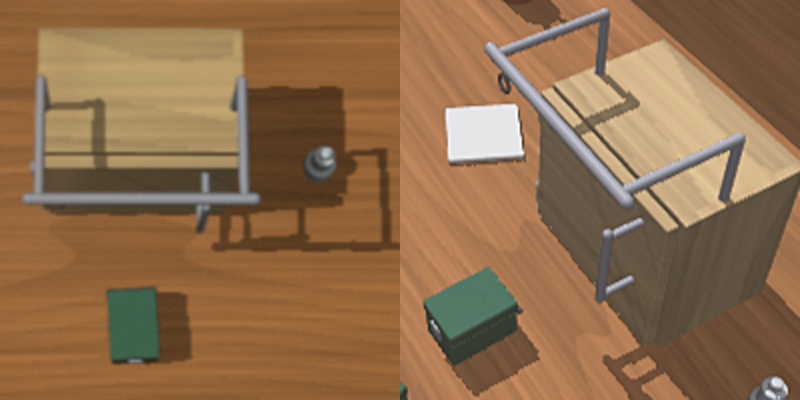

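```bash
python3 - <<'E'
from h import *
T=lambda L:np.array(L,float)/2+[255,110]
S=lambda L:(np.array(L,float)-[400,0])/2+[270,140]
names=["railL","railR","backL","backR"]
t=T([(25,198),(259,198),(39,30),(243,30)]);s=S([(490,48),(628,200),(664,42),(800,172)])
print(tri("top0",t,"scene0",s).round(4))
tt=T([(107,289),(157,288),(158,361),(111,362)]);ss=S([(490,268),(519,304),(451,336),(424,300)])
X=tri("top0",tt,"scene0",ss);print(X.round(4),X.mean(0).round(4))
# fit cupboard
M=np.array([[-.072,.116,.275],[-.072,-.116,.275],[.14,.11,.2],[.14,-.11,.2]])
pull=np.array([[-.054,-.07,.185],[-.054,-.07,.075]]); ps=S([(607,231),(602,300)])
from scipy.optimize import least_squares
def W(p,M):
    c,n=np.cos(p[2]),np.sin(p[2]);return M@np.array([[c,-n,0],[n,c,0],[0,0,1]]).T+[p[0],p[1],0]
f=lambda p:np.r_[proj("top0",W(p,M))-t,proj("scene0",W(p,M))-s,proj("scene0",W(p,pull))-ps].ravel()
r=least_squares(f,[.66,.1,0],loss="soft_l1");print(r.x);print(r.fun.reshape(-1,2).round(1))
for n,q in(("hinge",[-.009,.11,0]),("pull",[-.054,-.07,.13])):print(n,W(r.x,np.array([q])).round(4))
g=lambda p:np.r_[proj("top0",W(p,B))-tt,proj("scene0",W(p,B))-ss].ravel()
B=np.array([[.041,.029,.055],[.041,-.029,.055],[-.041,-.029,.055],[-.041,.029,.055]])
q=least_squares(g,[.51,.13,0]);print(q.x,q.fun.round(1))
print("lockring",tri("top0",[(417,187)],"scene0",[(457,333)]),onz("top0",[(219,213),(187,291)],.008))
E
```

```text
[[0.6023 0.232  0.2721]
 [0.5993 0.0051 0.2808]
 [0.8141 0.2281 0.1941]
 [0.8106 0.0078 0.1957]]
[[0.5549 0.1559 0.0474]
 [0.5554 0.0975 0.053 ]
 [0.4721 0.0965 0.058 ]
 [0.4705 0.1505 0.0546]] [0.5132 0.1251 0.0533]
[ 0.67177085  0.117961   -0.00826538]
[[-1.5  0.6]
 [ 0.8  1.5]
 [ 0.3 -0.3]
 [-0.   0.4]
 [-1.1 -1.8]
 [ 1.2  3.3]
 [ 0.5 -1.7]
 [ 3.5 -2.1]
 [ 0.4 -0.3]
 [-1.4  0.1]]
hinge [[0.6637 0.228  0.    ]]
pull [[0.6172 0.0484 0.13  ]]
[0.51281425 0.12462334 0.02643024] [ 0.3  0.7  0.3  0.6  0.9 -0.9 -0.8 -0.7  0.4 -1.7  0.5 -0.3 -0.6  1.9
 -0.9 -0.7]
lockring [[ 0.71948944 -0.10369512  0.04848858]] [[0.66783316 0.37654539 0.008     ]
 [0.47546135 0.44541133 0.008     ]]
```

```bash
python3 -m crank '[{"x":0.034,"y":-0.048,"az":0.03},{"x":0.034,"y":-0.048,"az":0.03},{"x":0.034,"y":-0.048,"az":0.03},{"x":0.034,"y":-0.048,"az":0.03},{"x":0.034,"y":-0.048,"az":0.03},{"x":0.034,"y":-0.048,"az":0.03},{"x":0.034,"y":-0.048,"az":0.03},{"x":0.034,"y":-0.048,"az":0.03},{"x":0.034,"y":-0.048,"az":0.03},{"x":0.034,"y":-0.048,"az":0.03},{},{}]'
python3 - <<'E'
from h import *
print(np.array(viewer.get_image("wrist")["T_tool_cam"]).round(3))
save("wrist","w1");s=monitor.get_state();print(s["position"],np.array(s["orientation"]).round(3),np.round(s["qpos"],2))
B=np.array([[.041,.029,.055],[.041,-.029,.055],[-.041,-.029,.055],[-.041,.029,.055]])
print(proj("w1",B+[.513,.125,0]).round())
E
```

```text
[[ 0.002 -0.965 -0.261  0.066]
 [ 1.     0.002  0.    -0.001]
 [ 0.    -0.261  0.965 -0.129]
 [ 0.     0.     0.     1.   ]]
[0.1677164  0.60187792 0.24495384] [[-0.963  0.268 -0.   ]
 [ 0.268  0.963 -0.001]
 [ 0.    -0.001 -1.   ]] [ 1.2   0.49  1.35  0.    1.3  -0.1 ]
[[ 18. 653.]
 [-30. 662.]
 [-67. 610.]
 [-18. 599.]]$[0]: bad value
```

View pics/w1.png

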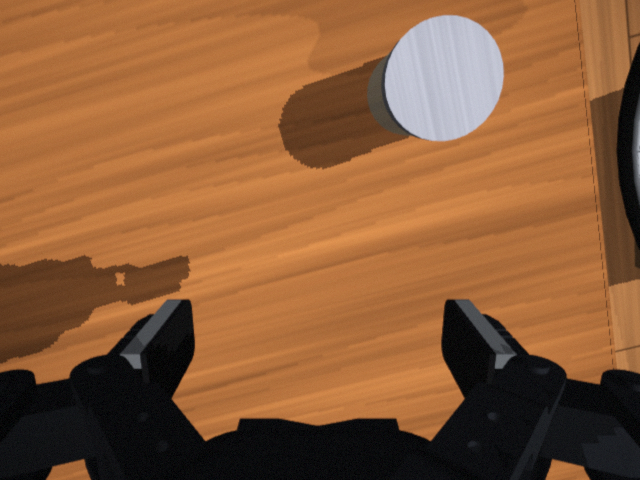

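The call was refused because every row needs all seven keys. The wrist view still shows the jar lid at (443,78), so the arm has not moved. I'll send it again with full rows.

```bash
python3 -m crank '[{"x":0.034,"y":-0.048,"z":0,"ax":0,"ay":0,"az":0.03,"grip":100},{"x":0.034,"y":-0.048,"z":0,"ax":0,"ay":0,"az":0.03,"grip":100},{"x":0.034,"y":-0.048,"z":0,"ax":0,"ay":0,"az":0.03,"grip":100},{"x":0.034,"y":-0.048,"z":0,"ax":0,"ay":0,"az":0.03,"grip":100},{"x":0.034,"y":-0.048,"z":0,"ax":0,"ay":0,"az":0.03,"grip":100},{"x":0.034,"y":-0.048,"z":0,"ax":0,"ay":0,"az":0.03,"grip":100},{"x":0.034,"y":-0.048,"z":0,"ax":0,"ay":0,"az":0.03,"grip":100},{"x":0.034,"y":-0.048,"z":0,"ax":0,"ay":0,"az":0.03,"grip":100},{"x":0.034,"y":-0.048,"z":0,"ax":0,"ay":0,"az":0.03,"grip":100},{"x":0.034,"y":-0.048,"z":0,"ax":0,"ay":0,"az":0.03,"grip":100},{"x":0,"y":0,"z":0,"ax":0,"ay":0,"az":0,"grip":100},{"x":0,"y":0,"z":0,"ax":0,"ay":0,"az":0,"grip":100}]'
python3 - <<'E'
from h import *
save("wrist","w2");s=monitor.get_state();print(s["position"],np.array(s["orientation"]).round(3),np.round(s["qpos"],2))
B=np.array([[.041,.029,.055],[.041,-.029,.055],[-.041,-.029,.055],[-.041,.029,.055]])
c,n=np.cos(.026),np.sin(.026)
p=proj("w2",B@np.array([[c,-n,0],[n,c,0],[0,0,1]]).T+[.513,.1246,0]).round();print(p)
im=cv2.imread("pics/w2.png");cv2.polylines(im,[p.astype(int)],True,(0,0,255),1);cv2.imwrite("pics/w2o.png",im)
E
```

```text
clock: 1.7
position: [0.5074, 0.1221, 0.2451]
orientation: [[-1.0, -0.027, -0.001], [-0.027, 1.0, 0.0], [0.001, 0.0, -1.0]]
contact_force: [-0.7, -0.1, 0.2]
opening: 0.0853
grasp_force: 0.0
[0.50716178 0.12264384 0.24515737] [[-1.    -0.028 -0.001]
 [-0.028  1.     0.   ]
 [ 0.001  0.    -1.   ]] [ 0.12  0.35  1.6   0.    1.2  -1.48]
[[357. 268.]
 [285. 268.]
 [284. 166.]
 [360. 166.]]
```

View pics/w2o.png

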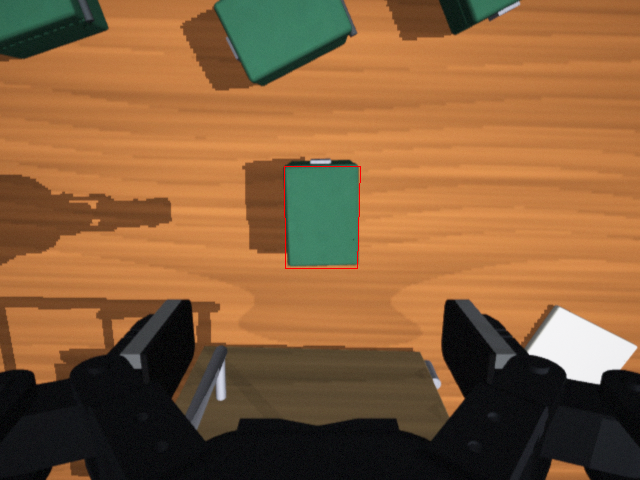

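The projected tin outline, corners (285..358, 166..268), matches the picture to 1–2 px. The tool is centred over it, so I'll go down and grip.

```bash
python3 -m crank '[{"x":0.003,"y":0.002,"z":-0.05,"ax":0,"ay":0,"az":0,"grip":100},{"x":0,"y":0,"z":-0.055,"ax":0,"ay":0,"az":0,"grip":100},{"x":0,"y":0,"z":-0.05,"ax":0,"ay":0,"az":0,"grip":100},{"x":0,"y":0,"z":-0.04,"ax":0,"ay":0,"az":0,"grip":100},{"x":0,"y":0,"z":-0.02,"ax":0,"ay":0,"az":0,"grip":100},{"x":0,"y":0,"z":0,"ax":0,"ay":0,"az":0,"grip":100},{"x":0,"y":0,"z":0,"ax":0,"ay":0,"az":0,"grip":0},{"x":0,"y":0,"z":0,"ax":0,"ay":0,"az":0,"grip":0},{"x":0,"y":0,"z":0,"ax":0,"ay":0,"az":0,"grip":0},{"x":0,"y":0,"z":0,"ax":0,"ay":0,"az":0,"grip":0},{"x":0,"y":0,"z":0,"ax":0,"ay":0,"az":0,"grip":0}]'
```

```text
clock: 3.12
position: [0.5113, 0.1245, 0.0317]
orientation: [[-1.0, -0.028, 0.002], [-0.028, 1.0, 0.001], [-0.002, 0.0, -1.0]]
contact_force: [-2.3, 3.7, 9.8]
opening: 0.0576
grasp_force: 63.0
```

```bash
python3 -m crank '[{"x":0,"y":0,"z":0.03,"ax":0,"ay":0,"az":0,"grip":0},{"x":0,"y":-0.02,"z":0.03,"ax":0,"ay":0,"az":0,"grip":0},{"x":0.003,"y":-0.045,"z":0,"ax":0,"ay":0,"az":0,"grip":0},{"x":0.003,"y":-0.045,"z":0,"ax":0,"ay":0,"az":0,"grip":0},{"x":0.003,"y":-0.045,"z":0,"ax":0,"ay":0,"az":0,"grip":0},{"x":0.003,"y":-0.045,"z":0,"ax":0,"ay":0,"az":0,"grip":0},{"x":0,"y":-0.03,"z":0,"ax":0,"ay":0,"az":0,"grip":0},{"x":0,"y":-0.015,"z":0,"ax":0,"ay":0,"az":0,"grip":0},{"x":0,"y":0,"z":0,"ax":0,"ay":0,"az":0,"grip":0}]'
python3 -m crank '[{"x":0,"y":0,"z":-0.025,"ax":0,"ay":0,"az":0,"grip":0},{"x":0,"y":0,"z":-0.02,"ax":0,"ay":0,"az":0,"grip":0},{"x":0,"y":0,"z":-0.009,"ax":0,"ay":0,"az":0,"grip":0},{"x":0,"y":0,"z":0,"ax":0,"ay":0,"az":0,"grip":0}]'
```

```text
clock: 4.25
position: [0.5229, -0.1214, 0.0908]
orientation: [[-1.0, -0.027, 0.001], [-0.027, 1.0, -0.0], [-0.001, -0.0, -1.0]]
contact_force: [-0.2, 0.2, -3.8]
opening: 0.0575
grasp_force: 66.2
clock: 4.75
position: [0.5226, -0.1202, 0.0362]
orientation: [[-1.0, -0.029, -0.001], [-0.029, 1.0, 0.0], [0.001, 0.0, -1.0]]
contact_force: [-0.3, 0.5, -2.6]
opening: 0.0573
grasp_force: 66.0
```

```bash
python3 -m crank '[{"x":0,"y":0,"z":-0.002,"ax":0,"ay":0,"az":0,"grip":0},{"x":0,"y":0,"z":-0.002,"ax":0,"ay":0,"az":0,"grip":0},{"x":0,"y":0,"z":0,"ax":0,"ay":0,"az":0,"grip":0}]'
```

```text
clock: 5.12
position: [0.5228, -0.121, 0.0324]
orientation: [[-1.0, -0.028, 0.0], [-0.028, 1.0, -0.0], [-0.0, -0.0, -1.0]]
contact_force: [-0.4, -0.1, -3.1]
opening: 0.057
grasp_force: 66.0
```

```bash
python3 -m crank '[{"x":0,"y":0,"z":-0.001,"ax":0,"ay":0,"az":0,"grip":0},{"x":0,"y":0,"z":0,"ax":0,"ay":0,"az":0,"grip":0},{"x":0,"y":0,"z":0,"ax":0,"ay":0,"az":0,"grip":0}]'
```

```text
clock: 5.5
position: [0.5229, -0.121, 0.0318]
orientation: [[-1.0, -0.028, 0.0], [-0.028, 1.0, -0.0], [-0.0, -0.0, -1.0]]
contact_force: [-3.2, 0.5, 8.3]
opening: 0.0573
grasp_force: 67.0
```

```bash
python3 -m crank '[{"x":0,"y":0,"z":0,"ax":0,"ay":0,"az":0,"grip":100},{"x":0,"y":0,"z":0,"ax":0,"ay":0,"az":0,"grip":100},{"x":0,"y":0,"z":0,"ax":0,"ay":0,"az":0,"grip":100},{"x":0,"y":0,"z":0,"ax":0,"ay":0,"az":0,"grip":100},{"x":0,"y":0,"z":0.03,"ax":0,"ay":0,"az":0,"grip":100},{"x":0,"y":0,"z":0.05,"ax":0,"ay":0,"az":0,"grip":100},{"x":-0.01,"y":0,"z":0.05,"ax":0,"ay":0,"az":0,"grip":100},{"x":-0.01,"y":0,"z":0.05,"ax":0,"ay":0,"az":0,"grip":100}]'
python3 -m crank '[{"x":0,"y":0.03,"z":0,"ax":0,"ay":-0.125,"az":-0.006,"grip":100},{"x":0,"y":0.03,"z":0,"ax":0,"ay":-0.125,"az":-0.006,"grip":100},{"x":0,"y":0.03,"z":0,"ax":0,"ay":-0.125,"az":-0.006,"grip":100},{"x":0,"y":0.03,"z":0,"ax":0,"ay":-0.125,"az":-0.006,"grip":100},{"x":0,"y":0.03,"z":0,"ax":0,"ay":-0.125,"az":-0.006,"grip":100},{"x":0,"y":0.019,"z":0,"ax":0,"ay":-0.125,"az":-0.006,"grip":100},{"x":0,"y":0,"z":0,"ax":0,"ay":0,"az":0,"grip":100},{"x":0,"y":0,"z":0,"ax":0,"ay":0,"az":0,"grip":100}]'
python3 - <<'E'
from h import *
save("wrist","w3");save("top","top3");save("scene","scene3");print(np.round(monitor.get_state()["qpos"],2))
for f in("w3","top3","scene3"):print(f,proj(f,[[.6172,.0484,.185],[.6172,.0484,.13],[.6172,.0484,.075]]).round(1).tolist(),proj(f,[[.523,-.121,.055]]).round(1))
a=cv2.imread("pics/scene3.png")[200:480,200:480];cv2.imwrite("pics/c3.png",np.hstack([cv2.resize(cv2.imread("pics/w3.png"),(480,360)),cv2.resize(a,(320,320))[:,:].copy() if 0 else cv2.resize(a,(320,360))]))
E
```

```text
clock: 6.5
position: [0.5023, -0.1208, 0.2128]
orientation: [[-1.0, -0.028, -0.0], [-0.028, 1.0, 0.0], [0.0, 0.0, -1.0]]
contact_force: [0.9, -0.9, -0.5]
opening: 0.0854
grasp_force: 0.0
clock: 7.5
position: [0.5021, 0.031, 0.2157]
orientation: [[-0.802, 0.006, 0.598], [0.014, 1.0, 0.009], [-0.598, 0.015, -0.802]]
contact_force: [1.1, -0.6, -0.4]
opening: 0.0857
grasp_force: 0.0
[-0.1   0.23  2.18  0.63  0.12 -2.26]
w3 [[347.5, 362.8], [342.7, 284.7], [339.0, 223.2]] [[ 68.6 104.4]]
top3 [[358.2, 213.7], [356.4, 220.3], [354.7, 226.3]] [[428.  267.9]]
scene3 [[373.9, 255.2], [371.6, 273.5], [369.6, 290.1]] [[378.7 389.6]]
```

View pics/c3.png

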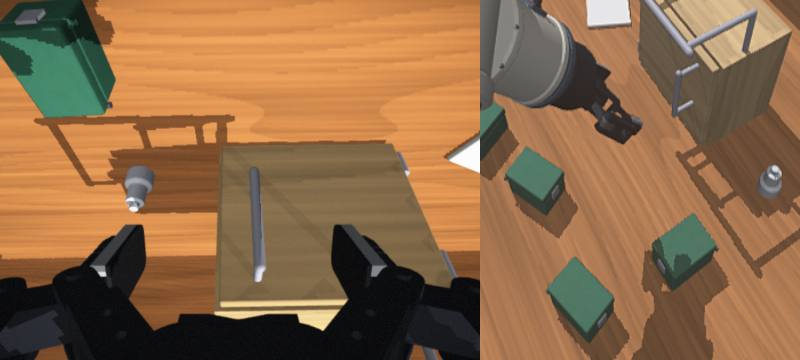

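The tin stands upright at its new place, in crop (685,250), clear of the door. In the wrist view the handle runs (339,227)–(348,367), 2–4 px from the prediction, so its position is confirmed. Joint 5 stopped at its limit with 37° of lean, so I'll move further out and add the rest of the lean there.

```bash
python3 -m crank '[{"x":0.016,"y":0.006,"z":-0.006,"ax":0,"ay":0,"az":0,"grip":100},{"x":0.016,"y":0.006,"z":-0.006,"ax":0,"ay":0,"az":0,"grip":100},{"x":0.016,"y":0.005,"z":-0.006,"ax":0,"ay":-0.05,"az":0,"grip":100},{"x":0,"y":0,"z":0,"ax":0,"ay":-0.05,"az":0,"grip":100},{"x":0,"y":0,"z":0,"ax":0,"ay":0,"az":0,"grip":100},{"x":0,"y":0,"z":0,"ax":0,"ay":0,"az":0,"grip":100}]'
python3 -c "
from h import *;print(np.round(monitor.get_state()['qpos'],2))"
```

```text
clock: 8.4
position: [0.5536, 0.0413, 0.2163]
orientation: [[-0.78, -0.011, 0.625], [0.014, 0.999, 0.035], [-0.625, 0.036, -0.779]]
contact_force: [-0.0, -0.0, -0.9]
opening: 0.0858
grasp_force: 0.0
[-0.08  0.29  2.1   0.83  0.12 -2.45]
```

```bash
cat > kin.py <<'E'
from h import *
from scipy.spatial.transform import Rotation as Ro
from scipy.optimize import least_squares
from itertools import product
Q=np.array([[1.204,.494,1.345,0,1.302,-.096],[.12,.35,1.6,0,1.2,-1.48],[-.1,.23,2.18,.63,.12,-2.26],[-.08,.29,2.1,.83,.12,-2.45]])
s=monitor.get_state()
P=np.array([[.168,.602,.245],[.5072,.1226,.2452],[.5021,.031,.2157],[.5536,.0413,.2163]])
Z=np.array([[0,0,-1],[0,0,-1],[.598,.009,-.802],[.625,.035,-.779]])
Y=np.array([[.268,.963,-.001],[-.028,1,0],[.006,1,.015],[-.011,.999,.036]])
r=lambda a,t:Ro.from_euler(a,t)
def fk(q,p,sg):
    A=r('z',q[0])*r('y',q[1]);B=A*r('y',q[2]);C=B*r('z',sg[0]*q[3])*r('y',q[4]);D=C*r('z',sg[1]*q[5]+p[7])
    x=r('z',q[0]).apply([p[5],p[6],p[0]])+A.apply([0,0,p[1]])+B.apply([p[4],0,p[2]])+C.apply([0,0,p[3]])
    return x,D
def res(p,sg):
    o=[]
    for q,x,z,y in zip(Q,P,Z,Y):
        X,D=fk(q,p,sg);o+=[(X-x)*10,D.apply([0,0,1])-z,D.apply([0,1,0])-y]
    return np.concatenate(o)
best=None
for sg in product((1,-1),(1,-1)):
  for y0 in (0,1.57,3.14,-1.57):
    f=least_squares(res,[.3,.4,.4,.25,0,0,.06,y0])
    if best is None or f.cost<best[0].cost:best=(f,sg)
p,sg=best[0].x,best[1]
E
python3 - <<'E'
from kin import *
print(best[0].cost,p.round(3),sg);print(best[0].fun.reshape(-1,9).round(3))
E
```

```text
Traceback (most recent call last):
  File "kin.py", line 23, in <module>
    f=least_squares(res,[.3,.4,.4,.25,0,0,.06,y0])
TypeError: res() missing 1 required positional argument: 'sg'
```

```bash
sed -i 's/,y0\])/,y0],args=(sg,))/' kin.py; python3 - <<'E'
from kin import *
print(best[0].cost,p.round(3),sg);print(best[0].fun.reshape(-1,9).round(3))
E
```

```text
0.00036467402044988896 [0.198 0.604 0.359 0.298 0.095 0.015 0.06  1.571] (1, 1)
[[-0.005  0.006 -0.004  0.     0.001  0.    -0.     0.     0.002]
 [-0.002 -0.012  0.005 -0.008 -0.001  0.    -0.001 -0.    -0.001]
 [ 0.011 -0.003 -0.002 -0.003  0.002 -0.001  0.002 -0.     0.005]
 [-0.01   0.008  0.001 -0.001  0.004 -0.002 -0.005  0.     0.001]]
```

```bash
cat > plan.py <<'E'
from kin import *
lo=np.array([-2.91,-.82,.22,-1.22,.14,-3.0]);hi=np.array([2.91,2.16,2.67,4.3,2.75,3.0])
hinge=np.array([.6637,.228]);yc=-.008
def pull(th):
    t=th-yc; return np.array([*(hinge+.18*np.array([-np.sin(t),-np.cos(t)])+.045*np.array([-np.cos(t),np.sin(t)])),.13])
def pose(pt,yaw,a,flip=0):
    z=np.array([np.sin(a)*np.cos(yaw),np.sin(a)*np.sin(yaw),-np.cos(a)]);y=np.array([-np.sin(yaw),np.cos(yaw),0])*(-1 if flip else 1)
    return pt+.005*z, np.c_[np.cross(y,z),y,z]
def ik(X,R,q0):
    def f(q):
        x,D=fk(q,p,sg);return np.r_[(x-X)*5,(Ro.from_matrix(R).inv()*D).as_rotvec()]
    s=least_squares(f,np.clip(q0,lo+.01,hi-.01),bounds=(lo,hi));return s.x,np.abs(s.fun).max()
E
python3 - <<'E'
from plan import *
for flip in(0,1):
 for a in(.62,.7,.78):
  for k in(.5,.75,1.):
   for st in ([0,.5,1.6,0,.5,-1.5+3.0*flip],[0,.5,1.6,3.1,.3,1.5-3*flip]):
    q=np.array(st);out=[];ok=[]
    for th in np.arange(0,1.86,.185):
        q,e=ik(*pose(pull(th),-k*th,a,flip),q);out.append(q);ok.append(e<.01)
    print(flip,a,k,st[3],''.join('x.'[int(o)] for o in ok),out[0].round(2),out[5].round(2),out[-1].round(2),'dmax',np.abs(np.diff(out,axis=0)).max().round(2))
E
```

```text
0 0.62 0.5 0 xxxxxx..... [-0.03  0.52  1.94  0.17  0.14 -1.77] [ 0.45  0.5   2.08 -1.22  0.5   0.43] [ 0.75  0.67  1.59 -0.71  1.08  0.52] dmax 1.55
0 0.62 0.5 3.1 xx.xxxxxxxx [-0.03  0.55  2.06  2.93  0.14  1.75] [0.41 0.54 2.23 4.3  0.46 1.17] [0.66 0.64 2.12 4.3  0.53 1.72] dmax 0.92
0 0.62 0.75 0 xxxxx...... [-0.03  0.52  1.94  0.17  0.14 -1.77] [ 0.5   0.53  2.01 -1.09  0.66  0.53] [ 0.71  0.75  1.39 -0.53  1.38  0.73] dmax 1.59
0 0.62 0.75 3.1 x.xxxxxxxxx [-0.03  0.55  2.06  2.93  0.14  1.75] [0.44 0.57 2.25 4.3  0.53 1.38] [0.62 0.64 2.13 4.3  0.45 2.12] dmax 1.29
0 0.62 1.0 0 xxxx....... [-0.03  0.52  1.94  0.17  0.14 -1.77] [ 0.52  0.56  1.91 -0.91  0.82  0.57] [ 0.64  0.81  1.22 -0.36  1.62  1.  ] dmax 1.63
0 0.62 1.0 3.1 x.xxxxxxxxx [-0.03  0.55  2.06  2.93  0.14  1.75] [0.44 0.59 2.25 4.3  0.56 1.58] [0.54 0.61 2.12 4.3  0.25 2.58] dmax 1.37
0 0.7 0.5 0 xxxxxxxxxxx [-0.09  0.52  1.99  1.36  0.14 -3.  ] [ 0.08  0.43  2.21  1.88  0.14 -3.  ] [ 0.38  0.55  2.12  2.59  0.14 -3.  ] dmax 0.15
0 0.7 0.5 3.1 ....xxxxxxx [-0.03  0.55  2.07  3.04  0.18  1.65] [0.46 0.56 2.24 4.3  0
[... 3485 characters left out ...]
 0.34 -1.54] [ 0.5   0.59  2.25  4.3   0.65 -1.89] [ 0.72  0.69  2.13  4.3   0.71 -1.43] dmax 0.31
1 0.78 0.75 0 ....xxxxxxx [-0.03  0.58  2.13  3.08  0.34 -1.54] [ 0.52  0.63  2.26  4.3   0.71 -1.69] [ 0.67  0.68  2.14  4.3   0.62 -1.07] dmax 0.44
1 0.78 0.75 3.1 ....xxxxxxx [-0.03  0.58  2.13  3.08  0.34 -1.54] [ 0.52  0.63  2.26  4.3   0.71 -1.69] [ 0.67  0.68  2.14  4.3   0.62 -1.07] dmax 0.44
1 0.78 1.0 0 ...xxxxxxxx [-0.03  0.58  2.13  3.08  0.34 -1.54] [ 0.51  0.65  2.27  4.3   0.74 -1.51] [ 0.58  0.64  2.14  4.3   0.38 -0.62] dmax 0.57
1 0.78 1.0 3.1 ...xxxxxxxx [-0.03  0.58  2.13  3.08  0.34 -1.54] [ 0.51  0.65  2.27  4.3   0.74 -1.51] [ 0.58  0.64  2.14  4.3   0.38 -0.62] dmax 0.57
```

```bash
python3 - <<'E'
from plan import *
lo[3]=-1.17;lo[4]=.17
import plan
for zg in(.13,.115):
 for th in(0,.3,.6,.95,1.3,1.85):
  print('z',zg,'th',th)
  for a in(.45,.55,.65,.75):
   r=[]
   for yaw in(0,-.25,-.5,-.75,-1.,-1.25,-1.5):
    pt=pull(th);pt[2]=zg
    q,e=ik(*pose(pt,yaw,a),[.2,.5,1.7,-.8,.5,-.5])
    r.append(f"{q[3]:.2f}/{q[4]:.2f}/{q[5]:.1f}" if e<.01 else "   ---   ")
   print('  a',a,' '.join(r))
E
```

```text
z 0.13 th 0
  a 0.45 0.03/0.30/-1.6 -0.37/0.35/-1.0 -0.57/0.47/-0.5 -0.62/0.62/-0.2 -0.60/0.78/0.0 -0.56/0.94/0.2 -0.51/1.09/0.4
  a 0.55    ---    -0.81/0.22/-0.5 -0.90/0.40/-0.2 -0.85/0.59/0.0 -0.77/0.78/0.2 -0.69/0.96/0.3 -0.61/1.13/0.5
  a 0.65    ---       ---       ---    -1.10/0.59/0.3 -0.93/0.80/0.4 -0.81/0.99/0.5 -0.70/1.18/0.5
  a 0.75    ---       ---       ---       ---    -1.09/0.83/0.5 -0.91/1.04/0.6 -0.78/1.23/0.6
z 0.13 th 0.3
  a 0.45 -0.05/0.22/-1.5 -0.52/0.30/-0.8 -0.67/0.44/-0.3 -0.68/0.59/-0.1 -0.64/0.75/0.1 -0.58/0.91/0.3 -0.52/1.05/0.5
  a 0.55    ---    -1.15/0.21/-0.1 -1.05/0.39/0.1 -0.93/0.58/0.2 -0.81/0.76/0.3 -0.71/0.94/0.4 -0.61/1.10/0.6
  a 0.65    ---       ---       ---    -1.16/0.60/0.4 -0.97/0.79/0.5 -0.82/0.98/0.5 -0.70/1.15/0.6
  a 0.75    ---       ---       ---       ---    -1.10/0.84/0.6 -0.92/1.03/0.7 -0.77/1.22/0.7
z 0.13 th 0.6
  a 0.45 -0.29/0.18/-1.2 -0.70/0.29/-0.5 -0.76/0.44/-0.2 -0.72/0.60/0.1 -0.66/0.76/0.2 -0.59/0.91/0.4 -0.51/1.04/0.5
  a 0.55    ---       ---    -1.12/0.43/0.2 -0.95/0.61/0.3 -0.81/0.78/0.4 -0.70/0.95/0.5 -0.60/1.10/0
[... 3418 characters left out ...]
0.5 -0.73/0.91/0.6 -0.61/1.06/0.7 -0.51/1.20/0.8
  a 0.65    ---       ---       ---    -1.00/0.79/0.6 -0.83/0.96/0.7 -0.69/1.12/0.7 -0.57/1.27/0.8
  a 0.75    ---       ---       ---    -1.12/0.85/0.8 -0.91/1.02/0.8 -0.76/1.19/0.8 -0.63/1.35/0.9
z 0.115 th 1.85
  a 0.45 -0.66/0.41/-0.4 -0.68/0.56/-0.1 -0.65/0.72/0.1 -0.59/0.88/0.3 -0.53/1.03/0.4 -0.46/1.16/0.6 -0.39/1.28/0.7
  a 0.55 -1.07/0.35/0.0 -0.95/0.54/0.1 -0.83/0.72/0.3 -0.72/0.90/0.4 -0.63/1.07/0.5 -0.54/1.23/0.6 -0.45/1.37/0.8
  a 0.65    ---       ---    -1.00/0.75/0.5 -0.84/0.94/0.5 -0.72/1.12/0.6 -0.61/1.29/0.7 -0.51/1.45/0.8
  a 0.75    ---       ---    -1.15/0.80/0.6 -0.95/0.99/0.6 -0.80/1.18/0.7 -0.68/1.36/0.7 -0.57/1.53/0.8
```

```bash
python3 - <<'E'
from plan import *
lo[3]=-1.2;lo[4]=.14
for zg in(.11,.12):
 for a in(.55,.58,.6):
  for yaw in(-.3,-.4,-.5):
   e_=np.arctan(np.tan(a)*np.cos(yaw));cl=-18*np.cos(e_)+(275-zg*1e3)*np.sin(e_)-6
   r=[]
   for s in(0,.04,.08):
    X,R=pose(pull(0)*[1,1,0]+[0,0,zg],yaw,a);q,e=ik(X-s*R[:,2],R,[.2,.5,1.7,-.8,.4,-.3]);r.append(f"{q[3]:.2f}/{q[4]:.2f}/{q[5]:.2f}"+("" if e<.005 else "x%.3f"%e))
   print(zg,a,yaw,round(np.degrees(e_),1),round(cl),r)
E
```

```text
0.11 0.55 -0.3 30.4 62 ['-1.04/0.22/-0.22', '-0.84/0.27/-0.42', '-0.68/0.33/-0.56']
0.11 0.55 -0.4 29.5 59 ['-1.04/0.30/-0.12', '-0.88/0.35/-0.27', '-0.75/0.41/-0.39']
0.11 0.55 -0.5 28.3 56 ['-1.01/0.37/-0.04', '-0.88/0.42/-0.16', '-0.77/0.49/-0.26']
0.11 0.58 -0.3 32.0 66 ['-1.20/0.22/-0.06x0.009', '-1.04/0.25/-0.21', '-0.84/0.30/-0.40']
0.11 0.58 -0.4 31.1 64 ['-1.20/0.29/0.05', '-1.03/0.33/-0.11', '-0.88/0.39/-0.25']
0.11 0.58 -0.5 29.9 61 ['-1.15/0.37/0.10', '-1.00/0.41/-0.03', '-0.88/0.47/-0.14']
0.11 0.6 -0.3 33.2 69 ['-1.20/0.22/-0.06x0.027', '-1.19/0.24/-0.05', '-0.96/0.29/-0.28']
0.11 0.6 -0.4 32.2 67 ['-1.20/0.30/0.05x0.019', '-1.14/0.32/0.01', '-0.97/0.37/-0.15']
0.11 0.6 -0.5 31.0 63 ['-1.20/0.37/0.16x0.007', '-1.09/0.41/0.06', '-0.95/0.46/-0.06']
0.12 0.55 -0.3 30.4 57 ['-0.94/0.24/-0.32', '-0.76/0.29/-0.49', '-0.63/0.36/-0.62']
0.12 0.55 -0.4 29.5 55 ['-0.96/0.31/-0.19', '-0.82/0.36/-0.33', '-0.70/0.43/-0.44']
0.12 0.55 -0.5 28.3 52 ['-0.95/0.38/-0.10', '-0.84/0.44/-0.21', '-0.74/0.51/-0.30']
0.12 0.58 -0.3 32.0 61 ['-1.17/0.22/-0.09', '-0.94/0.26/-0.31', '-0.77/0.32/-0.48']
0.12 0.58 -0.4 31.1 59 ['-1.13/0.30/-0.02', '-0.96/0.35/-0.18', '-0.82/0.41/-0.31']
0.12 0.58 -0.5 29.9 56 ['-1.08/0.38/0.03', '-0.95/0.43/-0.09', '-0.84/0.49/-0.19']
0.12 0.6 -0.3 33.2 64 ['-1.20/0.22/-0.06x0.014', '-1.08/0.25/-0.17', '-0.88/0.30/-0.36']
0.12 0.6 -0.4 32.2 61 ['-1.20/0.30/0.05x0.007', '-1.06/0.34/-0.07', '-0.91/0.39/-0.22']
0.12 0.6 -0.5 31.0 58 ['-1.17/0.38/0.13', '-1.03/0.42/-0.00', '-0.91/0.48/-0.12']
```

```bash
python3 -m crank '[{"x":-0.02,"y":0,"z":0,"ax":0,"ay":0.15,"az":0,"grip":100},{"x":0,"y":0,"z":0,"ax":0,"ay":0.15,"az":0,"grip":100},{"x":0,"y":0,"z":0,"ax":0,"ay":0.15,"az":0,"grip":100},{"x":0,"y":0,"z":0,"ax":0,"ay":0,"az":-0.12,"grip":100},{"x":0,"y":0,"z":0,"ax":0,"ay":0,"az":-0.12,"grip":100},{"x":0,"y":0,"z":0,"ax":0,"ay":0,"az":-0.12,"grip":100},{"x":0,"y":0,"z":0,"ax":0,"ay":0,"az":0,"grip":100},{"x":0,"y":0,"z":0,"ax":0,"ay":0,"az":0,"grip":100}]'
cat > go.py <<'E'
from plan import *
def delta(X,R):
    s=monitor.get_state();d=X-np.array(s["position"]);w=Ro.from_matrix(R@np.array(s["orientation"]).T).as_rotvec()
    print("d",d.round(4),"w",w.round(3),"q",np.round(s["qpos"],2))
E
python3 - <<'E'
from go import *
pt=pull(0);pt[2]=.112
X,R=pose(pt,-.35,.56);print(X,R[:,2]);delta(X-.08*R[:,2],R)
E
```

```text
clock: 9.4
position: [0.5499, 0.0573, 0.2175]
orientation: [[-0.872, 0.325, 0.366], [0.333, 0.942, -0.046], [-0.36, 0.082, -0.93]]
contact_force: [0.4, -0.4, -0.3]
opening: 0.0854
grasp_force: 0.0
[0.61975636 0.04745504 0.10776372] [ 0.49898182 -0.18214258 -0.84725511]
d [ 0.03    0.0047 -0.0419] w [-0.141 -0.152 -0.025] q [ 0.03  0.3   1.85 -0.1   0.62 -1.13]
```

```bash
python3 -m crank '[{"x":0,"y":0,"z":-0.02,"ax":-0.07,"ay":-0.076,"az":-0.012,"grip":100},{"x":0,"y":0.004,"z":-0.02,"ax":-0.07,"ay":-0.076,"az":-0.012,"grip":100},{"x":0.015,"y":0,"z":-0.002,"ax":0,"ay":0,"az":0,"grip":100},{"x":0.015,"y":0,"z":0,"ax":0,"ay":0,"az":0,"grip":100},{"x":0,"y":0,"z":0,"ax":0,"ay":0,"az":0,"grip":100},{"x":0,"y":0,"z":0,"ax":0,"ay":0,"az":0,"grip":100}]'
python3 - <<'E'
from go import *
pt=pull(0);pt[2]=.112
X,R=pose(pt,-.35,.56);delta(X,R)
save("wrist","w4");save("scene","scene4")
print(proj("w4",[[.6172,.0484,.185],[.6172,.0484,.112],[.6172,.0484,.075]]).round(),proj("w4",W) if 0 else "")
a=cv2.imread("pics/scene4.png")[100:330,230:500]
cv2.imwrite("pics/c4.png",np.hstack([cv2.resize(cv2.imread("pics/w4.png"),(400,400)),cv2.resize(a,(400,400))]))
E
```

```text
clock: 10.15
position: [0.5796, 0.0547, 0.1845]
orientation: [[-0.813, 0.35, 0.465], [0.309, 0.937, -0.165], [-0.494, 0.009, -0.87]]
contact_force: [-0.6, 0.1, -0.6]
opening: 0.0857
grasp_force: 0.0
d [ 0.0402 -0.0072 -0.0767] w [-0.024 -0.038  0.007] q [ 0.11  0.4   1.9  -0.55  0.43 -0.65]
[[337. 377.]
 [331. 246.]
 [329. 201.]]
```

View pics/c4.png

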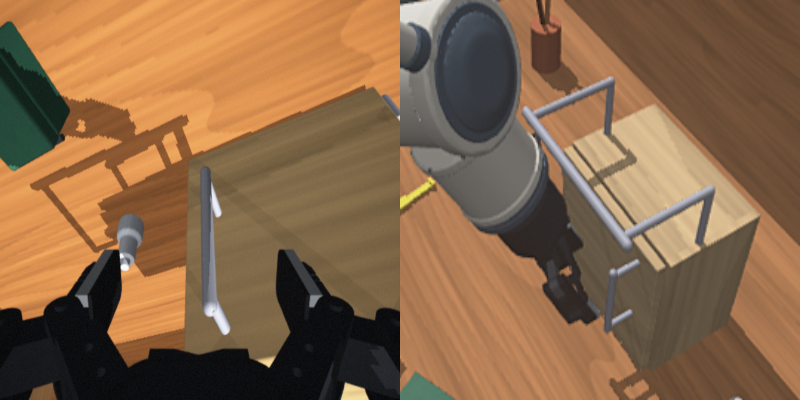

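Wrist view: the bar runs (330,206)–(336,372), centred between the open fingers. Scene view: the wrist is below and in front of the rail. I'll go in.

```bash
python3 -m crank '[{"x":0.006,"y":-0.002,"z":-0.022,"ax":-0.012,"ay":-0.019,"az":0.003,"grip":100},{"x":0.01,"y":-0.002,"z":-0.02,"ax":-0.012,"ay":-0.019,"az":0.003,"grip":100},{"x":0.012,"y":-0.002,"z":-0.018,"ax":0,"ay":0,"az":0,"grip":100},{"x":0.012,"y":-0.001,"z":-0.016,"ax":0,"ay":0,"az":0,"grip":100},{"x":0,"y":0,"z":0,"ax":0,"ay":0,"az":0,"grip":100},{"x":0,"y":0,"z":0,"ax":0,"ay":0,"az":0,"grip":100}]'
python3 - <<'E'
from go import *
pt=pull(0);pt[2]=.112
delta(*pose(pt,-.35,.56));print(monitor.get_state()["contact_force"])
save("wrist","w5");print(proj("w5",[[.6172,.0484,.185],[.6172,.0484,.112]]).round())
E
```

```text
clock: 11.0
position: [0.619, 0.048, 0.1087]
orientation: [[-0.796, 0.344, 0.499], [0.291, 0.939, -0.183], [-0.531, -0.0, -0.847]]
contact_force: [0.6, 0.8, -0.0]
opening: 0.0855
grasp_force: 0.0
d [ 0.0008 -0.0006 -0.0009] w [0.001 0.    0.001] q [ 0.1   0.58  1.91 -1.03  0.28 -0.17]
[ 0.62446238  0.78263659 -0.01965763]
[[319. 634.]
 [319. 330.]]
```

In place with no contact. Closing the fingers.

```bash
python3 -m crank '[{"x":0,"y":0,"z":0,"ax":0,"ay":0,"az":0,"grip":0},{"x":0,"y":0,"z":0,"ax":0,"ay":0,"az":0,"grip":0},{"x":0,"y":0,"z":0,"ax":0,"ay":0,"az":0,"grip":0},{"x":0,"y":0,"z":0,"ax":0,"ay":0,"az":0,"grip":0},{"x":0,"y":0,"z":0,"ax":0,"ay":0,"az":0,"grip":0},{"x":0,"y":0,"z":0,"ax":0,"ay":0,"az":0,"grip":0}]'
python3 - <<'E'
from go import *
print(np.round(monitor.get_state()["contact_force"],1))
lo[3]=-1.2;lo[4]=.14;q=np.array(monitor.get_state()["qpos"])
X0,R0=pose(pull(0)*[1,1,0]+[0,0,.112],-.35,.56)
for th in[0,.1,.2,.3,.4,.5,.6,.75,.9,1.05,1.2,1.35,1.5,1.65,1.85]:
    a=np.interp(th,[0,.6,1.85],[.56,.45,.45]);yaw=-.35-.55*th
    X,R=pose(pull(th)*[1,1,0]+[0,0,.112],yaw,a);q,e=ik(X,R,q)
    print(th,"d",(X-X0).round(4),"w",Ro.from_matrix(R@R0.T).as_rotvec().round(3),q.round(2),round(e,3));X0,R0=X,R
E
```

```text
clock: 11.8
position: [0.6192, 0.0477, 0.1083]
orientation: [[-0.795, 0.344, 0.499], [0.291, 0.939, -0.184], [-0.531, -0.001, -0.847]]
contact_force: [-3.8, -3.8, 5.3]
opening: 0.0086
grasp_force: 58.5
[-3.8 -3.8  5.3]
0 d [0. 0. 0.] w [0. 0. 0.] [ 0.09  0.57  1.93 -1.09  0.26 -0.11] 0.0
0.1 d [-0.0178  0.0054 -0.    ] w [ 0.007  0.017 -0.055] [ 0.11  0.56  1.95 -1.06  0.3  -0.08] 0.0
0.2 d [-0.0172  0.0072 -0.    ] w [ 0.008  0.017 -0.055] [ 0.14  0.55  1.96 -1.02  0.34 -0.04] 0.0
0.3 d [-0.0164  0.0089 -0.    ] w [ 0.009  0.016 -0.055] [ 0.18  0.54  1.97 -0.97  0.38 -0.01] 0.0
0.4 d [-0.0154  0.0104 -0.    ] w [ 0.009  0.016 -0.055] [ 0.21  0.54  1.97 -0.91  0.43  0.02] 0.0
0.5 d [-0.0143  0.0119 -0.    ] w [ 0.01   0.015 -0.055] [ 0.25  0.53  1.97 -0.86  0.47  0.04] 0.0
0.6 d [-0.013   0.0133 -0.    ] w [ 0.011  0.015 -0.055] [ 0.28  0.53  1.97 -0.8   0.52  0.07] 0.0
0.75 d [-0.0168  0.0221  0.    ] w [ 0.    -0.    -0.082] [ 0.35  0.53  1.95 -0.78  0.59  0.18] 0.0
0.9 d [-0.0133  0.0244  0.    ] w [-0.    -0.    -0.083] [ 0.42  0.54  1.93 -0.73  0.67  0.28] 0.0
1.05 d [-0.0095  0.0261  0.    ] w [ 0.     0.    -0.083] [ 0.48  0.55  1.88 -0.68  0.75  0.36] 0.0
1.2 d [-0.0055  0.0272  0.    ] w [-0.    -0.    -0.082] [ 0.54  0.57  1.83 -0.63  0.83  0.43] 0.0
1.35 d [-0.0013  0.0277  0.    ] w [ 0.    -0.    -0.083] [ 0.58  0.6   1.76 -0.57  0.92  0.49] 0.0
1.5 d [0.0028 0.0276 0.    ] w [ 0.     0.    -0.082] [ 0.62  0.63  1.68 -0.53  1.01  0.54] 0.0
1.65 d [0.0069 0.0268 0.    ] w [-0.    -0.    -0.082] [ 0.64  0.66  1.59 -0.48  1.1   0.59] 0.0
1.85 d [0.0153 0.0336 0.    ] w [ 0.    0.   -0.11] [ 0.66  0.71  1.46 -0.43  1.22  0.66] 0.0
```

Gripped on the bar (58 N). The whole arc is feasible within joint limits. First pull gently past the catch.

```bash
python3 -m crank '[{"x":-0.0045,"y":0.0013,"z":0,"ax":0.002,"ay":0.004,"az":-0.014,"grip":0},{"x":-0.0045,"y":0.0013,"z":0,"ax":0.002,"ay":0.004,"az":-0.014,"grip":0},{"x":-0.0045,"y":0.0014,"z":0,"ax":0.002,"ay":0.004,"az":-0.014,"grip":0},{"x":-0.0045,"y":0.0014,"z":0,"ax":0.002,"ay":0.004,"az":-0.014,"grip":0},{"x":0,"y":0,"z":0,"ax":0,"ay":0,"az":0,"grip":0}]'
python3 -m crank '[{"x":-0.0043,"y":0.0018,"z":0,"ax":0.002,"ay":0.004,"az":-0.014,"grip":0},{"x":-0.0043,"y":0.0018,"z":0,"ax":0.002,"ay":0.004,"az":-0.014,"grip":0},{"x":-0.0086,"y":0.0036,"z":0,"ax":0.004,"ay":0.009,"az":-0.027,"grip":0},{"x":-0.0082,"y":0.0044,"z":0,"ax":0.004,"ay":0.008,"az":-0.028,"grip":0},{"x":-0.0082,"y":0.0045,"z":0,"ax":0.005,"ay":0.008,"az":-0.027,"grip":0},{"x":0,"y":0,"z":0,"ax":0,"ay":0,"az":0,"grip":0}]'
python3 - <<'E'
from go import *
delta(*pose(pull(.3)*[1,1,0]+[0,0,.112],-.515,.505))
E
```

```text
clock: 12.42
position: [0.6011, 0.0532, 0.1083]
orientation: [[-0.786, 0.396, 0.474], [0.339, 0.918, -0.204], [-0.516, 0.0, -0.856]]
contact_force: [-2.9, -5.2, 4.3]
opening: 0.0086
grasp_force: 61.5
clock: 13.18
position: [0.5671, 0.0694, 0.1081]
orientation: [[-0.761, 0.494, 0.421], [0.433, 0.869, -0.239], [-0.484, 0.0, -0.875]]
contact_force: [-5.1, -5.3, 3.2]
opening: 0.0081
grasp_force: 62.3
d [ 0.0012 -0.0005 -0.0005] w [-0.     0.     0.002] q [ 0.2   0.55  1.94 -0.91  0.41 -0.05]
```

Tracking well with low forces. Continuing along the arc, θ from 0.3 to 0.9.

```bash
python3 -m crank '[{"x":-0.0077,"y":0.0051,"z":0,"ax":0.004,"ay":0.008,"az":-0.027,"grip":0},{"x":-0.0077,"y":0.0053,"z":0,"ax":0.005,"ay":0.008,"az":-0.028,"grip":0},{"x":-0.0072,"y":0.0059,"z":0,"ax":0.005,"ay":0.008,"az":-0.027,"grip":0},{"x":-0.0071,"y":0.006,"z":0,"ax":0.005,"ay":0.007,"az":-0.028,"grip":0},{"x":-0.0066,"y":0.0066,"z":0,"ax":0.005,"ay":0.008,"az":-0.027,"grip":0},{"x":-0.0064,"y":0.0067,"z":0,"ax":0.006,"ay":0.007,"az":-0.028,"grip":0},{"x":-0.0059,"y":0.0072,"z":0,"ax":0,"ay":0,"az":-0.027,"grip":0},{"x":-0.0056,"y":0.0074,"z":0,"ax":0,"ay":0,"az":-0.028,"grip":0},{"x":-0.0053,"y":0.0075,"z":0,"ax":0,"ay":0,"az":-0.027,"grip":0},{"x":-0.0048,"y":0.008,"z":0,"ax":0,"ay":0,"az":-0.028,"grip":0},{"x":-0.0045,"y":0.0081,"z":0,"ax":0,"ay":0,"az":-0.027,"grip":0},{"x":-0.004,"y":0.0083,"z":0,"ax":0,"ay":0,"az":-0.028,"grip":0}]'
python3 - <<'E'
from go import *
delta(*pose(pull(.9)*[1,1,0]+[0,0,.112],-.845,.45))
E
```

```text
clock: 14.68
position: [0.4942, 0.1514, 0.1078]
orientation: [[-0.596, 0.75, 0.287], [0.675, 0.662, -0.327], [-0.435, -0.001, -0.9]]
contact_force: [-3.2, -4.1, -2.7]
opening: 0.0088
grasp_force: 62.0
d [ 0.0014 -0.0003 -0.0003] w [ 0.001 -0.001  0.003] q [ 0.44  0.55  1.88 -0.7   0.71  0.26]
```

```bash
python3 -m crank '[{"x":-0.0036,"y":0.0086,"z":0,"ax":0,"ay":0,"az":-0.028,"grip":0},{"x":-0.0032,"y":0.0087,"z":0,"ax":0,"ay":0,"az":-0.027,"grip":0},{"x":-0.0027,"y":0.0088,"z":0,"ax":0,"ay":0,"az":-0.028,"grip":0},{"x":-0.0023,"y":0.009,"z":0,"ax":0,"ay":0,"az":-0.027,"grip":0},{"x":-0.0018,"y":0.0091,"z":0,"ax":0,"ay":0,"az":-0.028,"grip":0},{"x":-0.0014,"y":0.0091,"z":0,"ax":0,"ay":0,"az":-0.027,"grip":0},{"x":-0.0009,"y":0.0092,"z":0,"ax":0,"ay":0,"az":-0.028,"grip":0},{"x":-0.0004,"y":0.0092,"z":0,"ax":0,"ay":0,"az":-0.027,"grip":0},{"x":0,"y":0.0093,"z":0,"ax":0,"ay":0,"az":-0.028,"grip":0},{"x":0.0005,"y":0.0092,"z":0,"ax":0,"ay":0,"az":-0.027,"grip":0},{"x":0.001,"y":0.0092,"z":0,"ax":0,"ay":0,"az":-0.028,"grip":0},{"x":0.0013,"y":0.0092,"z":0,"ax":0,"ay":0,"az":-0.027,"grip":0}]'
python3 - <<'E'
from go import *
delta(*pose(pull(1.5)*[1,1,0]+[0,0,.112],-1.175,.45))
for t in(1.6,1.7,1.75,1.8,1.85):print(t,(pull(t)-pull(1.5)).round(4))
E
```

```text
clock: 16.18
position: [0.4805, 0.2601, 0.1078]
orientation: [[-0.345, 0.924, 0.165], [0.831, 0.383, -0.403], [-0.436, -0.002, -0.9]]
contact_force: [-5.9, -0.6, 1.3]
opening: 0.0082
grasp_force: 62.4
d [ 0.0015 -0.0005 -0.0003] w [ 0.001 -0.001  0.003] q [ 0.64  0.64  1.63 -0.51  1.05  0.54]
1.6 [0.0043 0.018  0.    ]
1.7 [0.0103 0.0356 0.    ]
1.75 [0.014  0.0441 0.    ]
1.8 [0.0181 0.0524 0.    ]
1.85 [0.0226 0.0605 0.    ]
```

Slower now towards the stop, θ from 1.5 to 1.8.

```bash
python3 -m crank '[{"x":0.002,"y":0.009,"z":0,"ax":0,"ay":0,"az":-0.027,"grip":0},{"x":0.0024,"y":0.009,"z":0,"ax":0,"ay":0,"az":-0.028,"grip":0},{"x":0.0028,"y":0.0089,"z":0,"ax":0,"ay":0,"az":-0.027,"grip":0},{"x":0.0031,"y":0.0087,"z":0,"ax":0,"ay":0,"az":-0.028,"grip":0},{"x":0.0018,"y":0.0043,"z":0,"ax":0,"ay":0,"az":-0.014,"grip":0},{"x":0.0019,"y":0.0042,"z":0,"ax":0,"ay":0,"az":-0.014,"grip":0},{"x":0.002,"y":0.0042,"z":0,"ax":0,"ay":0,"az":-0.014,"grip":0},{"x":0.0021,"y":0.0041,"z":0,"ax":0,"ay":0,"az":-0.014,"grip":0},{"x":0,"y":0,"z":0,"ax":0,"ay":0,"az":0,"grip":0}]'
python3 -m crank '[{"x":0.0011,"y":0.002,"z":0,"ax":0,"ay":0,"az":-0.007,"grip":0},{"x":0.0011,"y":0.002,"z":0,"ax":0,"ay":0,"az":-0.007,"grip":0},{"x":0,"y":0,"z":0,"ax":0,"ay":0,"az":0,"grip":0}]'
python3 - <<'E'
from go import *
delta(*pose(pull(1.85)*[1,1,0]+[0,0,.112],-1.37,.45))
E
```

```text
clock: 17.3
position: [0.4987, 0.3134, 0.1077]
orientation: [[-0.204, 0.974, 0.097], [0.877, 0.226, -0.424], [-0.435, -0.001, -0.901]]
contact_force: [-11.5, 6.3, 3.3]
opening: 0.0084
grasp_force: 63.1
clock: 17.68
position: [0.5008, 0.3173, 0.1077]
orientation: [[-0.192, 0.977, 0.091], [0.88, 0.212, -0.425], [-0.435, -0.001, -0.901]]
contact_force: [-11.3, 6.8, 3.5]
opening: 0.0085
grasp_force: 63.1
d [ 0.0035  0.0028 -0.0002] w [-0.    -0.001 -0.013] q [ 0.68  0.72  1.43 -0.42  1.24  0.65]
```

```bash
for i in 1 2 3; do :; done; python3 -m crank '[{"x":0.0011,"y":0.002,"z":0,"ax":0,"ay":0,"az":-0.007,"grip":0},{"x":0,"y":0,"z":0,"ax":0,"ay":0,"az":0,"grip":0}]'
python3 -m crank '[{"x":0.0011,"y":0.002,"z":0,"ax":0,"ay":0,"az":0,"grip":0},{"x":0,"y":0,"z":0,"ax":0,"ay":0,"az":0,"grip":0}]'
python3 -m crank '[{"x":0.0011,"y":0.0019,"z":0,"ax":0,"ay":0,"az":0,"grip":0},{"x":0,"y":0,"z":0,"ax":0,"ay":0,"az":0,"grip":0}]'
```

```text
clock: 17.92
position: [0.5019, 0.3192, 0.1078]
orientation: [[-0.186, 0.979, 0.088], [0.881, 0.206, -0.426], [-0.435, -0.001, -0.901]]
contact_force: [-9.9, 7.2, 3.9]
opening: 0.0084
grasp_force: 63.1
clock: 18.18
position: [0.5027, 0.3208, 0.1077]
orientation: [[-0.186, 0.979, 0.088], [0.881, 0.206, -0.427], [-0.435, -0.002, -0.9]]
contact_force: [-12.2, 4.0, 3.9]
opening: 0.0083
grasp_force: 63.1
clock: 18.42
position: [0.5028, 0.3209, 0.1077]
orientation: [[-0.186, 0.979, 0.085], [0.879, 0.205, -0.43], [-0.438, -0.005, -0.899]]
contact_force: [-16.1, -7.9, 8.3]
opening: 0.008
grasp_force: 63.1
```

At the stop: the tool no longer advances and the reaction has risen. I'll relieve the load, open part way (the leaf is near the inner finger), and back straight off.

```bash
python3 -m crank '[{"x":-0.0012,"y":-0.001,"z":0,"ax":0,"ay":0,"az":0,"grip":0},{"x":0,"y":0,"z":0,"ax":0,"ay":0,"az":0,"grip":0},{"x":0,"y":0,"z":0,"ax":0,"ay":0,"az":0,"grip":38},{"x":0,"y":0,"z":0,"ax":0,"ay":0,"az":0,"grip":38},{"x":0,"y":0,"z":0,"ax":0,"ay":0,"az":0,"grip":38},{"x":0,"y":0,"z":0,"ax":0,"ay":0,"az":0,"grip":38}]'
python3 -m crank '[{"x":-0.002,"y":0.01,"z":0.003,"ax":0,"ay":0,"az":0,"grip":38},{"x":-0.004,"y":0.02,"z":0.01,"ax":0,"ay":0,"az":0,"grip":38},{"x":-0.006,"y":0.03,"z":0.02,"ax":0,"ay":0,"az":0,"grip":38},{"x":-0.006,"y":0.03,"z":0.03,"ax":0,"ay":0,"az":0,"grip":38},{"x":-0.006,"y":0.03,"z":0.04,"ax":0,"ay":0,"az":0,"grip":38},{"x":0,"y":0.02,"z":0.05,"ax":0,"ay":0,"az":0,"grip":38},{"x":0,"y":0,"z":0,"ax":0,"ay":0,"az":0,"grip":38}]'
python3 - <<'E'
from go import *
for n in("scene","top"):save(n,n+"9")
a=cv2.imread("pics/top9.png")[100:370,170:470];b=cv2.imread("pics/scene9.png")
cv2.imwrite("pics/c9.png",np.hstack([cv2.resize(a,(400,360)),cv2.resize(b,(400,360))]))
for t in(1.75,1.8,1.85):print(t,proj("top9",np.r_[[pull(t)+[0,0,.055]],[[*(hinge+.215*np.array([-np.sin(t-yc),-np.cos(t-yc)])),.197]]]).round(1).tolist())
E
```

```text
clock: 19.18
position: [0.5041, 0.3216, 0.1082]
orientation: [[-0.185, 0.979, 0.09], [0.881, 0.205, -0.426], [-0.435, 0.001, -0.9]]
contact_force: [-1.0, -0.4, 0.4]
opening: 0.0325
grasp_force: 0.0
clock: 20.05
position: [0.4804, 0.4646, 0.2653]
orientation: [[-0.184, 0.978, 0.095], [0.883, 0.207, -0.421], [-0.431, 0.007, -0.902]]
contact_force: [-0.2, -0.8, -0.3]
opening: 0.0326
grasp_force: 0.0
1.75 [[234.7, 270.7], [251.7, 290.6]]
1.8 [[230.7, 268.8], [246.5, 289.5]]
1.85 [[226.9, 266.6], [241.4, 288.1]]
```

View pics/c9.png

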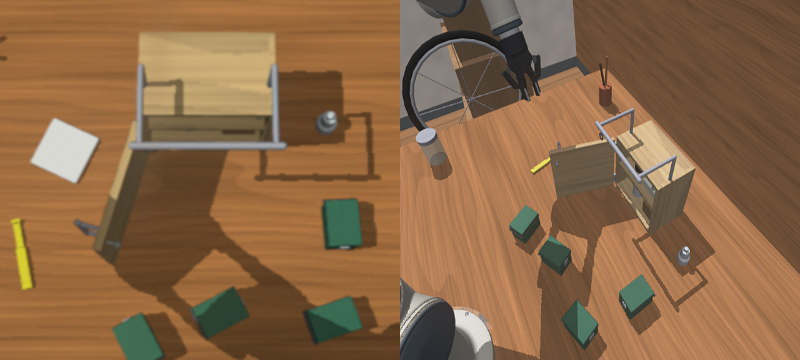

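The door is open and the tin, tool, lever and coaster stand clear. I'll check the door angle in one enlarged crop with the predicted leaf for 1.80 (red) and 1.85 (blue).

```bash
python3 - <<'E'
from go import *
S=6;o=np.array([195,215]);im=cv2.resize(cv2.imread("pics/top9.png")[215:310,195:315],None,fx=S,fy=S,interpolation=cv2.INTER_CUBIC)
for t,c in((1.8,(0,0,255)),(1.85,(255,0,0))):
    d=np.array([-np.sin(t-yc),-np.cos(t-yc)]);n=np.array([-np.cos(t-yc),np.sin(t-yc)])
    L=[np.r_[hinge+s*d+m*n,.197] for s,m in((.05,.007),(.215,.007),(.215,-.007),(.05,-.007))]
    q=((proj("top9",np.array(L))-o+.5)*S).astype(int);cv2.polylines(im,[q],False,c,1)
    b=((proj("top9",np.array([pull(t)+[0,0,.055],pull(t)-[0,0,.055]]))-o+.5)*S).astype(int);cv2.line(im,b[0],b[1],c,1)
cv2.imwrite("pics/c10.png",im)
E
```

```text
(no output)
```

View pics/c10.png

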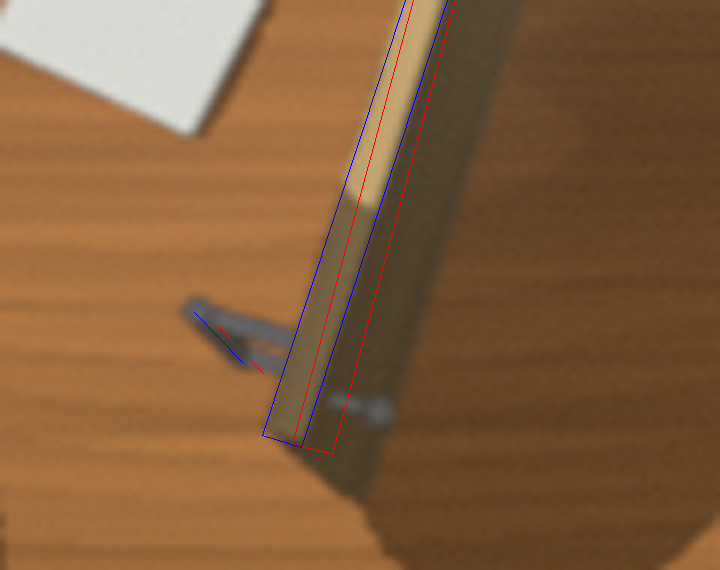

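The leaf and bar lie on the blue 1.85 outline, with the free end at about (283,440) in the crop, so the door is at its stop. Handing in.

```bash
python3 -c "
from station import order;print(order.finish_job())"
```

```text
the job is handed in; nothing more can be done
None
```

The tin stands upright and released, clear of the door's sweep; the door was pulled open by its handle to its stop (about 1.85 rad, checked in the top camera), the bystanders were left untouched, and the job is handed in at about 20 s.

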